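# Slide the syrup bottle home

## Robot

A 7-joint arm with a two-finger parallel gripper is mounted at the origin on the work surface. World frame = base frame: x ahead of the robot, y to its left, z up, the work surface at z = 0. Lengths are in m, angles in rad, forces in N, time in s.
With the tool pointing down it reaches from about 0.4 to 0.85 m from the base axis. Payload 4.5 kg.
Tool frame: the origin (TCP) lies between the finger pads; the fingertips stand 11 mm ahead of it and the grasp point (between the pads) lies 8 mm behind it (r.nose_length is the distance from the TCP to the fingertips, in m); z points along the fingers, y is the line along which they close (so a half turn about z gives the same grasp; the last joint's range is limited). The gripper opens to 88 mm and grips with 3 to 60 N. Pads are 18 mm wide; open, the fingers measure 123 mm over their backs; the gripper's body (75 mm by 187 mm) begins 45 mm behind the grasp point.
Start: joints at [1.144, 0.689, -0.195, 1.565, 0.157, 0.902, -0.215], TCP at [0.278, -0.56, 0.25] pointing down, gripper open.
Joint ranges: [-3.01, 3.01], [-0.46, 2.08], [-1.47, 1.51], [0.13, 2.56], [-1, 4.14], [0.04, 2.09], [-2.66, 2.66]. Speed limits (rad/s): [2.57, 2.57, 3.14, 3.14, 3.14, 3.14, 3.14].

## Interface

Orientations are given as a unit quaternion [x, y, z, w].
In Python, from plant import get_state, snapshot, camera_model, r gives the robot as it stands.
- The arm moves only by the shell command python3 -m inch 'ROWS' [FORCE]. ROWS is text: rows parted by semicolons, each of 7 numbers parted by spaces: the opening, from -1 (shut) to 1 (fully open), then the shift along the tool's x, y, z in m, then the turn, a rotation vector about the tool's x, y, z in rad. A call has 1 to 20 rows; each row shifts and turns the commanded pose from where the row before left it, along the tool's axes as they then stand; what a row does not reach is not made up. A row lasts 1/12 s, in which the tool goes at most 41.7 mm and 7.16 degrees, less where a joint would pass 70% of its speed; a pose out of reach is approached as far as the arm can. A call is refused whole if a number of a shift passes 0.0417 or a number of a turn 0.125, either way. A call with a gripper value outside its range is refused whole. The fingers move at their own pace and stop on an object; FORCE is the grip in N (left out, the last holds). Time passes only in rows, so rows that do not move let the fingers close. It gives the time, the measured TCP pose, the force, the opening and the grip force at its end, in the units of the state.
- get_state(): the state, without advancing time (a new reading comes with each control period).
- snapshot(name): name is "side" or "top" or "wrist"; returns (picture, depth): 420x560x3 uint8, red, green, blue; 420x560 float32, m along the optical axis (not along the pixel's ray), 0 where there is no reading.
- camera_model(name): a dict with "intrinsics" (3x3 intrinsics, pixels), "dist" ([k1, k2, p1, p2, k3] as OpenCV has them; the pictures are not rectified), "view" (4x4, takes a point from world to camera coordinates). Camera axes: x right, y down, z forward; pixel columns grow to the right and rows downward; lengths in m; the calibration is good to about 2 mm. A picture is of the moment at which its call begins: read the wrist's pose just before it. camera_model takes no time and is no camera call; for the wrist camera it gives the pose at the moment of the call.
- r.finish_job(): hands the job in; it is judged then, once.
The state is a dict: "clock": time; "q": joint angles; "qd": joint speeds; "joint_torque": joint torques, N m; "tool_pos": TCP position; "eef_rot": TCP orientation; "contact_force": force on the tool from outside, world axes, zero at the start; "moment": the same for the moment, N m; "opening": opening from 0.0 (shut) to 1.0 (fully open); "finger_force": force on a finger pad.
Only numpy, scipy, OpenCV 4.12 (cv2) and the standard library are available. Lean on these libraries where they do the work, as an engineer would, in place of code of your own. Each camera call takes 0.05 s, during which the arm holds its last target. There are 200 camera calls.

## Task

The tall syrup bottle left out on the coffee counter belongs in the free bay of the bottle station. Push it there with the fingers, low on its body so that it slides upright on the counter without rocking or tipping, and fully home against the back rail of the bay; do not lift or carry it. Leave the other two bottles, the milk jug and the cup where they stand, and move clear at the end.

Things in the scene. Friction and masses are not known exactly. Their poses are not given: they have to be found in the camera images.
- bottle: The tall bottle to push, alone on the robot's side of the station: amber glass, paper label, round, 62 mm in diameter up to 190 mm, then a 28 mm neck and pourer, 272 mm tall; 0.38 to 0.77 kg, loose. Friction on the counter 0.48 to 0.72: pushed higher than about 40 mm above the counter it may tip. Origin: centre of its underside, z = 0, z up.
- station: Fixed aluminium frame on the counter: three bays without floor, centred at its y = -100, 0, +100 mm; x points into them (away from the robot, yaw within 0.15 rad). Bays 90 mm wide; dividers 10 mm thick, 35 high, from x = -22 mm (open mouth) to +33; back rail 45 high, front face at x = +33 mm, so a bottle fully home has its centre at x = +2 mm. Origin: middle bay, z = 0.
- spot: The free bay: a thin round black mat, 72 mm in diameter, 1 mm thick, no obstacle to sliding, lying in the one bay without a bottle (which of the three varies). Origin: centre of its underside, on the centre line of that bay at the station's own x = 0, z = 0.
- neighbour_a: Syrup bottle standing in one of the bays of the station, round, 62 mm in diameter, 235 mm tall with a 28 mm neck, amber glass, paper label, about 0.55 kg, loose. Leave alone. Origin: centre of its underside, z up.
- neighbour_b: Syrup bottle standing in one of the bays of the station, round, 62 mm in diameter, 235 mm tall with a 28 mm neck, amber glass, paper label, about 0.55 kg, loose. Leave alone. Origin: centre of its underside, z up.
- jug: Steel milk jug with a handle, 80 mm in diameter, 90 mm tall, loose on the counter to the right (-y). Leave alone. Origin: centre of its underside.
- cup: White coffee cup with a handle, 72 mm in diameter, 60 mm tall, loose on the counter to the left (+y). Leave alone. Origin: centre of its underside.

How it is judged:
By the outcome, as a careful person would: the job done as asked, in the order asked, and still so for the second after the job is handed in, with the robot touching nothing.
It also fails if it takes over 58 s, if anything falls off the work surface, if the arm or the gripper's body presses on something with over 40 N, if the wrist force passes 120 N, or if a joint passes its speed limit or range.

## Working session

There is one attempt and no reset: what is moved stays moved. The work goes in short steps, Python scripts to look and compute and a shell command to move; the robot and the scene stay as the last step left them, time stands still between calls to the robot, and variables do not carry over. Pictures are saved under pics/ and viewed, at most 10 in all, crops included, and the job is handed in when it is done.

```bash
ls; mkdir -p pics
python3 - <<'E'
from plant import *
import cv2,numpy as np
s=get_state();print(s['clock'],s['tool_pos'],s['eef_rot'],s['contact_force'])
for n in("top","side"):
    p,d=snapshot(n);cv2.imwrite(f"pics/{n}0.png",p[:,:,::-1]);np.save(f"pics/{n}0.npy",d)
    m=camera_model(n);print(n,m['intrinsics'],m['dist'],m['view'])
E
```

```text
pics
0.0 [ 0.27757711 -0.5593225   0.24891061] [ 9.73570427e-01  2.28385246e-01 -2.78021898e-04 -8.51827355e-04] [ 0.08496126 -0.69321345  0.51439963]
top [[413.1898249    0.         283.20342816]
 [  0.         413.1898249  204.94139225]
 [  0.           0.           1.        ]] [-0.10801306  0.          0.          0.          0.        ] [[-0.01130201 -0.9998808  -0.01051882  0.01163771]
 [-0.99024158  0.0126531  -0.13878583  0.58653647]
 [ 0.13890239  0.00884761 -0.99026655  1.08519274]
 [ 0.          0.          0.          1.        ]]
side [[430.51452998   0.         284.92352163]
 [  0.         430.51452998 211.9399256 ]
 [  0.           0.           1.        ]] [-0.12939299  0.          0.          0.          0.        ] [[ 0.83475429  0.55059394 -0.00561925 -0.50570012]
 [ 0.3301891  -0.50871362 -0.79510101 -0.14937978]
 [-0.44063639  0.66185856 -0.606451    1.26793283]
 [ 0.          0.          0.          1.        ]]
```

View pics/top0.png

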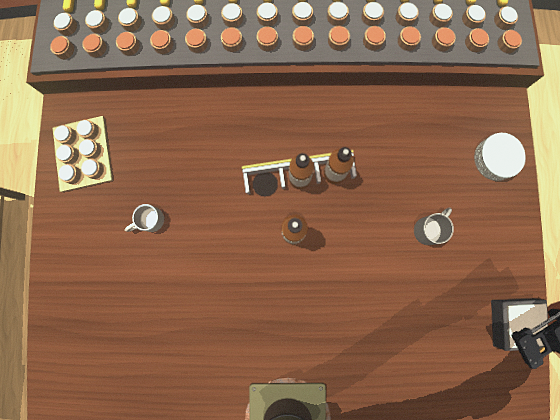

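View pics/side0.png

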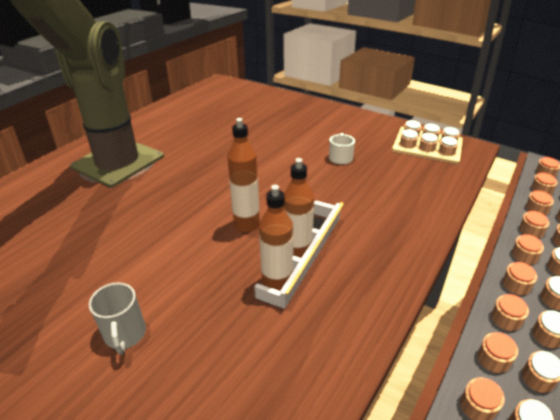

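The top view shows the bottle at about (294,228), the free bay with the black mat at (265,183) (left, +y), the neighbours at (302,168) and (341,160), the cup at (148,218) and the jug at (435,230). Next I'll measure these with the depth data and an enlarged crop.

```bash
cat > h.py <<'E'
import cv2,numpy as np
from plant import camera_model
def cloud(n,d,m=None):
    m=m or camera_model(n);v,u=np.mgrid[0:420,0:560]
    p=cv2.undistortPoints(np.stack([u,v],-1).reshape(-1,1,2).astype(float),m['intrinsics'],np.array(m['dist'])).reshape(420,560,2)
    c=np.dstack([p*d[...,None],d]);V=m['view']
    return (c-V[:3,3])@V[:3,:3]
def onplane(n,pix,z,m=None):
    m=m or camera_model(n);V=m['view']
    p=cv2.undistortPoints(np.array(pix,float).reshape(-1,1,2),m['intrinsics'],np.array(m['dist'])).reshape(-1,2)
    ray=np.c_[p,np.ones(len(p))]@V[:3,:3];o=-V[:3,:3].T@V[:3,3]
    z=np.broadcast_to(z,len(p))
    return o+ray*((z-o[2])/ray[:,2])[:,None]
def circ(P,R=None):
    from scipy.optimize import least_squares
    f=lambda a:np.hypot(P[:,0]-a[0],P[:,1]-a[1])-(R or a[2])
    s=least_squares(f,[*P.mean(0)[:2],.03],loss='soft_l1',f_scale=.002);return s.x
E
python3 - <<'E'
from h import *
im=cv2.imread("pics/top0.png")
cv2.imwrite("pics/crop.png",cv2.resize(im[140:250,230:370],(763,600),interpolation=cv2.INTER_CUBIC))
T=cloud("top",np.load("pics/top0.npy"));S=cloud("side",np.load("pics/side0.npy"))
for px in [(265,183),(295,225),(302,158),(344,150),(432,228),(150,214),(270,165)]:print(px,T[px[1],px[0]].round(4))
P=S.reshape(-1,3);
for c in [T[225,295],T[158,302],T[150,344]]:
    for (z0,z1,R) in [(.05,.18,.031),(.05,.1,.031)]:
        k=(np.hypot(P[:,0]-c[0],P[:,1]-c[1])<.05)&(P[:,2]>z0)&(P[:,2]<z1)
        print(k.sum(),circ(P[k],R).round(4),circ(P[k]).round(4))
Q=T.reshape(-1,3);k=(Q[:,2]>.04)&(Q[:,2]<.05)&(Q[:,0]>.5)&(Q[:,0]<.85)&(abs(Q[:,1])<.2)
print(k.sum(),Q[k].min(0),Q[k].max(0))
g=Q[k];A=np.polyfit(g[:,1],g[:,0],1);print("rail line x=a y+b",A)
k=(Q[:,2]>.03)&(Q[:,2]<.2)
for y0 in(-.33,.35):
    j=k&(abs(Q[:,1]-y0)<.12)&(Q[:,0]>.4)&(Q[:,0]<.8);print("obj",y0,j.sum(),Q[j].min(0),Q[j].max(0))
E
```

```text
(265, 183) [0.6554 0.0559 0.0042]
(295, 225) [ 0.5105 -0.0223  0.2709]
(302, 158) [ 0.667  -0.0414  0.2365]
(344, 150) [ 0.6843 -0.138   0.2383]
(432, 228) [ 0.5206 -0.4145  0.0044]
(150, 214) [0.5703 0.3839 0.0065]
(270, 165) [0.6975 0.0396 0.046 ]
1309 [ 0.5087 -0.02    0.03  ] [ 0.5098 -0.0214  0.0295]
470 [ 0.5086 -0.0198  0.03  ] [ 0.5098 -0.0212  0.0295]
1353 [ 0.6637 -0.0396  0.03  ] [ 0.666  -0.042   0.0281]
385 [ 0.6643 -0.0402  0.03  ] [ 0.6579 -0.0359  0.0382]
1919 [ 0.6774 -0.1393  0.03  ] [ 0.678  -0.1401  0.0301]
654 [ 0.6781 -0.14    0.03  ] [ 0.6771 -0.1385  0.0325]
352 [ 0.62893637 -0.19240313  0.04008089] [0.73669023 0.11439292 0.04995734]
rail line x=a y+b [-0.08714241  0.69692199]
obj -0.33 617 [ 0.47348107 -0.44974716  0.03012065] [ 0.57375873 -0.36018022  0.09738379]
obj 0.35 345 [0.51988137 0.34403796 0.0300026 ] [0.59195941 0.44548032 0.06588124]
```

View pics/crop.png

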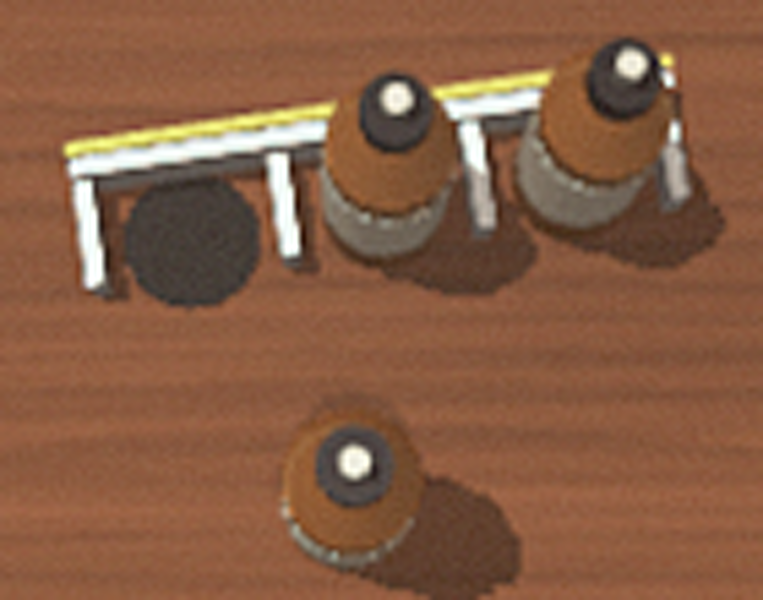

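The crop shows the free bay clearly. The mat centre is at (193,241), the divider mouth ends are at (95,289) and (290,260), the rail's left front corner is at (72,178), and the bottle's pourer is at (353,462).

Run:
```python
from h import *
c=np.array([[193,241],[95,289],[290,260],[484,232],[84,180],[280,153],[70,148],[668,58],[68,160],[353,462],[397,98],[631,62]],float)
z=[.001]+[.035]*5+[.045]*3+[.272,.235,.235]
px=(c+.5)/5.45-.5+[230,140]
W=onplane("top",px,z);print(W.round(4))
d=W[3]-W[1];yaw=np.arctan2(d[0],-d[1]);d2=W[7]-W[6];print("yaw",yaw,np.arctan2(d2[0],-d2[1]))
from plant import get_state
from scipy.spatial.transform import Rotation as R
s=get_state();print(R.from_quat(s['eef_rot']).as_matrix().round(3))
```

```text
[[ 0.6536  0.056   0.001 ]
 [ 0.623   0.104   0.035 ]
 [ 0.6366  0.0052  0.035 ]
 [ 0.6498 -0.0933  0.035 ]
 [ 0.6795  0.1097  0.035 ]
 [ 0.6921  0.0097  0.035 ]
 [ 0.6939  0.1158  0.045 ]
 [ 0.737  -0.1886  0.045 ]
 [ 0.6877  0.1168  0.045 ]
 [ 0.5118 -0.021   0.272 ]
 [ 0.6684 -0.0425  0.235 ]
 [ 0.6829 -0.1415  0.235 ]]
yaw 0.13460926913987964 0.14040098090059433
[[ 0.896  0.445 -0.001]
 [ 0.445 -0.896  0.001]
 [-0.    -0.002 -1.   ]]
```

```bash
python3 -m inch '1 0 0 0 0 0 0.108;1 0 0 0 0 0 0.108;1 0 0 0 0 0 0.108;0 0.0138 -0.036 0 0 0 0;0 0.0138 -0.036 0 0 0 0;0 0.0138 -0.036 0 0 0 0;0 0.0138 -0.036 0 0 0 0;0 0.0138 -0.036 0 0 0 0;0 0.0138 -0.036 0 0 0 0;0 0.0138 -0.036 0 0 0 0;0 0.0138 -0.036 0 0 0 0;0 0.0138 -0.036 0 0 0 0;0 0.0138 -0.036 0 0 0 0;0 0.0138 -0.036 0 0 0 0;0 0.0138 -0.036 0 0 0 0;0 0.0138 -0.036 0 0 0 0;0 0.0138 -0.036 0 0 0 0;0 0 0 0 0 0 0'
cat > st.py <<'E'
from plant import get_state
from scipy.spatial.transform import Rotation as R
import numpy as np
s=get_state();M=R.from_quat(s['eef_rot']).as_matrix()
print(s['clock'],s['tool_pos'].round(4) if hasattr(s['tool_pos'],'round') else s['tool_pos'],'F',np.round(s['contact_force'],2),'open',s['opening'])
print(np.round(M,3),np.round(s['q'],2))
E
python3 st.py
```

```text
clock: 1.6
tool_pos: [0.4028, -0.0258, 0.2498]
eef_rot: [0.997, 0.076, 0.001, -0.002]
contact_force: [1.4, -0.8, 0.2]
opening: 0.5
finger_force: 0.0
1.6 [ 0.4028 -0.0258  0.2498] F [ 1.38 -0.8   0.2 ] open 0.500335444969344
[[ 0.989  0.151  0.003]
 [ 0.151 -0.989  0.004]
 [ 0.003 -0.004 -1.   ]] [-0.01  0.41 -0.05  2.2   0.03  0.53 -1.51]
```

```bash
python3 -m inch '0 0 0 0.012 0 0.1 0;0 0 0 0.012 0 0.1 0;0 0 0 0.012 0 0.1 0;0 0 0 0.012 0 0.1 0;0 0 0 0 0 0.1 0;0 0 0 0 0 0.1 0;0 0 0 0 0 0 0;0 0 0 0 0 0 0'; python3 st.py
```

```text
clock: 2.27
tool_pos: [0.4115, -0.0494, 0.2361]
eef_rot: [0.989, 0.065, 0.136, 0.008]
contact_force: [0.9, 0.3, -0.2]
opening: 0.498
finger_force: 0.0
2.2667 [ 0.4115 -0.0494  0.2361] F [ 0.93  0.3  -0.22] open 0.497934948515339
[[ 0.954  0.127  0.27 ]
 [ 0.131 -0.991  0.002]
 [ 0.268  0.034 -0.963]] [ 0.11  0.4  -0.14  2.42  0.76  0.08 -2.2 ]
```

```bash
cat > fk.py <<'E'
import numpy as np
from scipy.spatial.transform import Rotation as R
from scipy.optimize import least_squares
lo=np.array([-3.01,-.46,-1.47,.13,-1,.04,-2.66]);hi=np.array([3.01,2.08,1.51,2.56,4.14,2.09,2.66])
L=[.362,.556,.35,.32]
def fk(q,sg,off,L=L):
    a=np.array(q)*np.array([sg[0],1,sg[1],1,sg[2],1,sg[3]])
    A=R.from_euler('ZYZ',[a[0]+off[0],a[1],a[2]]);B=A*R.from_euler('YZ',[a[3],a[4]+off[1]]);C=B*R.from_euler('YZ',[a[5],a[6]+off[2]])
    p=[0,0,L[0]]+A.apply([0,0,L[1]])+B.apply([0,0,L[2]])+C.apply([0,0,L[3]])
    return p,C
E
python3 - <<'E'
from fk import *
import itertools
from plant import get_state
s=get_state()
D=[([1.144,.689,-.195,1.565,.157,.902,-.215],[.278,-.56,.249],[.97357,.228385,-.000278,-.000852]),
 (np.array(s['q']),s['tool_pos'],s['eef_rot'])]
out=[]
for sg in itertools.product([1,-1],repeat=4):
    def f(v):
        e=[]
        for q,p,r in D:
            P,C=fk(q,sg,[v[0],0,v[1]],[v[2],v[3],v[4],v[5]]);e+=list(P-p)+list(.3*(R.from_quat(r).inv()*C).as_rotvec())
        return e
    for o in(0,1.57,3.14,-1.57):
        k=least_squares(f,[0,o,.36,.55,.35,.32]);out.append((k.cost,sg,k.x.round(4)))
out.sort(key=lambda t:t[0])
for o in out[:4]:print(o)
E
```

```text
(np.float64(0.00010711449583898647), (-1, -1, -1, -1), array([-0.0825,  1.4899,  0.3353,  0.5703,  0.3402,  0.3157]))
(np.float64(0.00010711449583898905), (-1, -1, -1, -1), array([-0.0825,  1.4899,  0.3353,  0.5703,  0.3402,  0.3157]))
(np.float64(0.00010711449583900518), (-1, -1, -1, -1), array([-0.0825,  1.4899,  0.3353,  0.5703,  0.3402,  0.3157]))
(np.float64(0.00010711449583929718), (-1, -1, -1, -1), array([-0.0825,  1.4899,  0.3353,  0.5703,  0.3402,  0.3157]))
```

```bash
cat > ik.py <<'E'
from fk import *
sg=(-1,-1,-1,-1);off=[-.04,0,1.53];LL=[.345,.565,.345,.317]
def tgt(p,yaw,a,half=0):
    return np.array(p),R.from_euler('z',yaw)*R.from_euler('x',np.pi)*R.from_euler('y',a)*R.from_euler('z',np.pi*half)
def ik(p,C,q0,w=.01):
    f=lambda q:np.r_[(lambda P,K:np.r_[(P-p)*10,(C.inv()*K).as_rotvec()*3])(*fk(q,sg,off,LL)),w*(q-q0)]
    k=least_squares(f,np.clip(q0,lo+.03,hi-.03),bounds=(lo+.02,hi-.02));P,K=fk(k.x,sg,off,LL)
    return k.x,np.linalg.norm(P-p)*1e3,(C.inv()*K).magnitude()
E
python3 - <<'E'
from ik import *
q0=np.array([-.01,.41,-.05,2.2,.03,.53,-1.51]);rng=np.random.default_rng(0)
for nm,p,yaw,a in [("start",[.47,-.06,.02],.785,.7),("s2",[.47,-.06,.02],.6,.6),("mid",[.553,.021,.02],.785,.7),("fin0",[.53,.04,.02],.137,.6),("fin0b",[.53,.04,.02],.137,.7),("fin",[.62,.0524,.02],.137,.7)]:
  for half in(0,1):
    best=[]
    for i in range(25):
        q,e,r=ik(*tgt(p,yaw,a,half),rng.uniform(lo,hi) if i else q0,.001)
        if e<3 and r<.02:best.append((np.abs(q-q0).max(),q.round(2)))
    best.sort(key=lambda t:t[0]);print(nm,half,len(best),*[b[1] for b in best[:3]])
E
```

```text
start 0 11 [ 1.18  1.75 -1.45  2.39  2.08  0.97 -2.09] [ 1.18  1.75 -1.45  2.39  2.08  0.97 -2.09] [ 1.18  1.75 -1.45  2.39  2.08  0.97 -2.09]
start 1 14 [ 1.14  1.59 -1.24  2.39  2.25  0.75  0.86] [ 1.09  1.47 -1.07  2.39  2.47  0.61  0.63] [ 1.17  1.67 -1.35  2.39  2.14  0.87  0.98]
s2 0 18 [ 1.06  1.7  -1.45  2.47  2.19  1.18 -2.47] [ 1.06  1.7  -1.45  2.47  2.19  1.18 -2.47] [ 1.05  1.62 -1.34  2.47  2.26  1.07 -2.56]
s2 1 16 [ 1.06  1.7  -1.45  2.47  2.19  1.17  0.67] [ 1.06  1.7  -1.45  2.47  2.19  1.18  0.67] [ 1.06  1.7  -1.45  2.47  2.19  1.18  0.67]
mid 0 13 [ 0.92  1.72 -1.45  2.26  2.16  0.98 -2.26] [ 0.9   1.61 -1.31  2.26  2.25  0.84 -2.4 ] [ 0.87  1.53 -1.2   2.26  2.35  0.74 -2.53]
mid 1 14 [ 0.9   1.62 -1.32  2.26  2.24  0.85  0.76] [ 0.88  1.56 -1.24  2.26  2.31  0.77  0.66] [ 0.91  1.66 -1.38  2.26  2.21  0.91  0.81]
fin0 0 9 [-0.1   1.12  0.02  2.49  3.22  1.07  1.56] [-0.11  1.12  0.05  2.49  3.24  1.07  1.53] [ 0.04  1.14 -0.22  2.49  3.04  1.07  1.79]
fin0 1 14 [ 0.55  1.7  -1.45  2.49  2.34  1.71 -0.19] [ 0.53  1.6  -1.31  2.49  2.38  1.59 -0.31] [ 0.51  1.55 -1.24  2.49  2.41  1.53 -0.37]
fin0b 0 11 [-0.05  1.21 -0.04  2.54  3.18  1.29  1.63] [-0.09  1.21  0.02  2.54  3.22  1.3   1.57] [-0.11  1.21  0.06  2.54  3.24  1.3   1.53]
fin0b 1 12 [ 0.43  1.48 -0.98  2.54  2.65  1.51 -0.62] [ 0.43  1.47 -0.97  2.54  2.65  1.51 -0.62] [ 0.37  1.39 -0.82  2.54  2.73  1.44 -0.77]
fin 0 11 [-0.07  1.11 -0.04  2.29  3.18  0.95  1.6 ] [ 0.07  1.13 -0.27  2.29  3.02  0.96  1.85] [-0.29  1.14  0.32  2.29  3.42  1.01  1.21]
fin 1 15 [ 0.51  1.53 -1.18  2.29  2.52  1.36 -0.29] [ 0.51  1.52 -1.18  2.29  2.52  1.36 -0.3 ] [ 0.44  1.39 -0.97  2.29  2.59  1.22 -0.51]
```

```bash
python3 -m inch '0 0 0 0 0 -0.09 0;0 0 0 0 0 -0.09 0;0 0 0 0 0 -0.09 0;0 0 0.025 0 0 0 0;0 0 0.025 0 0 0 0;0 0 0.025 0 0 0 0;0 0 0.025 0 0 0 0;0 0 0.025 0 0 0 0;0 0 0.025 0 0 0 0;0 0 0 0 0 0 -0.125;0 0 0 0 0 0 -0.125;0 0 0 0 0 0 -0.125;0 0 0 0 0 0 -0.125;0 0 0 0 0 0 -0.125;0 0 0 0 0 0 -0.125;0 0 0 0 0 0 -0.125;0 0 0 0 0 0 -0.125;0 0 0 0 0 0 -0.125;0 0 0 0 0 0 -0.125'; python3 st.py;python3 -m inch '0 0 0 0 0 0 -0.125;0 0 0 0 0 0 -0.125;0 0 0 0 0 0 -0.125;0 0 0 0 0 0 -0.125;0 0 0 0 0 0 -0.125;0 0 0 0 0 0 -0.125;0 0 0 0 0 0 -0.125;0 0 0 0 0 0 -0.125;0 0 0 0 0 0 -0.125;0 0 0 0 0 0 -0.125;0 0 0 0 0 0 -0.125;0 0 0 0 0 0 -0.125;0 0 0 0 0 0 -0.125;0 0 0 0 0 0 -0.125;0 0 0 0 0 0 -0.125;0 0 0 0 0 0 -0.125;0 0 0 0 0 0 -0.125;0 0 0 0 0 0 -0.125;0 0 0 0 0 0 0'; python3 st.py
```

```text
clock: 3.85
tool_pos: [0.4304, -0.1974, 0.2394]
eef_rot: [0.769, 0.638, 0.005, 0.021]
contact_force: [-0.3, -0.1, 0.3]
opening: 0.499
finger_force: 0.0
3.85 [ 0.4304 -0.1974  0.2394] F [-0.28 -0.08  0.31] open 0.49903524952485057
[[ 0.185  0.982  0.035]
 [ 0.983 -0.184 -0.027]
 [-0.02   0.039 -0.999]] [ 0.9   0.64 -0.93  2.04  0.76  0.81 -0.67]
clock: 5.43
tool_pos: [0.4299, -0.1976, 0.2391]
eef_rot: [-0.243, 0.97, -0.017, 0.013]
contact_force: [0.2, -0.6, 0.4]
opening: 0.5
finger_force: 0.0
5.4333 [ 0.4299 -0.1976  0.2391] F [ 0.21 -0.64  0.38] open 0.4995153111880064
[[-0.881 -0.472  0.033]
 [-0.472  0.881 -0.027]
 [-0.016 -0.039 -0.999]] [ 1.08  0.87 -1.41  2.03  1.01  1.16  1.28]
```

```bash
python3 -m inch '0 0 0 0 0 0 -0.1;0 0 0 0 0 0 -0.1;0 0 0 0 0 0 -0.1;0 0 0 0 0 -0.1 0;0 0 0 0 0 -0.1 0;0 0 0 0 0 -0.1 0;0 0 0 0 0 -0.1 0;0 0 0 0 0 -0.1 0;0 0 0 0 0 -0.1 0;0 0 0 0 0 -0.1 0;0 0 0 0 0 0 0'; python3 st.py
```

```text
clock: 6.35
tool_pos: [0.4281, -0.2006, 0.2363]
eef_rot: [-0.362, 0.866, 0.115, 0.326]
contact_force: [-0.8, 0.0, -0.6]
opening: 0.497
finger_force: 0.0
6.35 [ 0.4281 -0.2006  0.2363] F [-0.83  0.02 -0.62] open 0.4973950922913852
[[-0.525 -0.702  0.482]
 [-0.552  0.711  0.435]
 [-0.648 -0.038 -0.761]] [ 1.52  1.05 -1.45  2.17  0.93  0.51  2.  ]
```

```bash
python3 -m inch '0 0 0 0 -0.05 0 0;0 0.0045 0.007 0.021 0 0 0;0 0.0045 0.007 0.021 0 0 0;0 0.0045 0.007 0.021 0 0 0;0 0.0045 0.007 0.021 0 0 0;0 0.0045 0.007 0.021 0 0 0;0 0.0045 0.007 0.021 0 0 0;0 0.0045 0.007 0.021 0 0 0;0 0.0045 0.007 0.021 0 0 0;0 0 0 0 0 0 0'
cat >> st.py <<'E'
import sys
if len(sys.argv)>3:
    d=np.array(list(map(float,sys.argv[1:4])))-s['tool_pos'];print('tool shift',(M.T@d).round(4))
E
python3 st.py .4635 -.067 .022
```

```text
clock: 7.18
tool_pos: [0.4377, -0.1142, 0.1077]
eef_rot: [-0.378, 0.861, 0.141, 0.309]
contact_force: [0.2, 0.5, 0.7]
opening: 0.501
finger_force: 0.0
7.1833 [ 0.4377 -0.1142  0.1077] F [0.25 0.53 0.71] open 0.5006668112390625
[[-0.523 -0.739  0.425]
 [-0.565  0.674  0.477]
 [-0.638  0.01  -0.77 ]] [ 1.25  1.22 -1.19  2.33  1.84  0.38  1.17]
tool shift [0.0146 0.0119 0.0994]
```

```bash
python3 -m inch '0 0.0024 0.002 0.0165 0 0 0;0 0.0024 0.002 0.0165 0 0 0;0 0.0024 0.002 0.0165 0 0 0;0 0.0024 0.002 0.0165 0 0 0;0 0.0024 0.002 0.0165 0 0 0;0 0.0024 0.002 0.0165 0 0 0;0 0 0 0 0 0 0'; python3 st.py .4635 -.067 .022;  python3 - <<'E'
from plant import *
import cv2
p,d=snapshot("side");a=p[100:310,100:380,::-1];q,d=snapshot("top");b=q[130:340,200:480,::-1]
cv2.imwrite("pics/c1.png",cv2.resize(cv2.hconcat([a,b]),(800,300)))
E
```

```text
clock: 7.77
tool_pos: [0.4648, -0.0698, 0.0242]
eef_rot: [-0.38, 0.861, 0.138, 0.308]
contact_force: [0.9, -0.5, -0.2]
opening: 0.5
finger_force: 0.0
7.7667 [ 0.4648 -0.0698  0.0242] F [ 0.94 -0.51 -0.15] open 0.49975173092291053
[[-0.522 -0.739  0.426]
 [-0.569  0.673  0.472]
 [-0.636  0.004 -0.772]] [ 1.15  1.49 -1.25  2.32  2.11  0.66  0.99]
tool shift [0.0005 0.0028 0.0025]
```

View pics/c1.png

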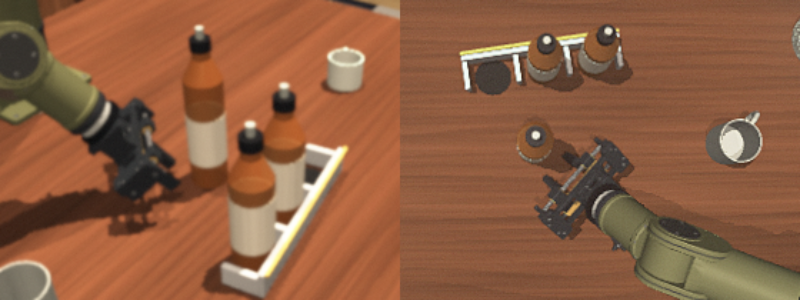

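```bash
python3 -m inch '0 -0.005 0.001 0.005 0 0 0;0 -0.005 0 0.005 0 0 0;0 -0.005 0 0.005 0 0 0;0 -0.0023 0 0.0019 0 0 0;0 -0.0023 0 0.0019 0 0 0;0 -0.0023 0 0.0019 0 0 0;0 -0.0023 0 0.0019 0 0 0;0 -0.0023 0 0.0019 0 0 0;0 -0.0023 0 0.0019 0 0 0;0 -0.0023 0 0.0019 0 0 0;0 -0.0023 0 0.0019 0 0 0'; python3 st.py .5477 .0197 .022;  python3 - <<'E'
from plant import *
import cv2
from h import *
p,d=snapshot("side");a=p[100:310,100:380,::-1];P=cloud("side",d).reshape(-1,3)
q,d=snapshot("top");b=q[130:340,200:480,::-1]
cv2.imwrite("pics/c2.png",cv2.resize(cv2.hconcat([a,b]),(800,300)))
k=(P[:,2]>.10)&(P[:,2]<.18)&(np.hypot(P[:,0]-.52,P[:,1])<.07);print(circ(P[k],.031)[:2])
T=cloud("top",d);k=(T[...,2]>.262)&(T[...,2]<.285)&(np.hypot(T[...,0]-.52,T[...,1])<.08);print(T[k].mean(0))
E
```

```text
clock: 8.78
tool_pos: [0.494, -0.0366, 0.0234]
eef_rot: [-0.38, 0.861, 0.137, 0.31]
contact_force: [-2.0, -2.0, 0.3]
opening: 0.501
finger_force: 1.8
8.7833 [ 0.494  -0.0366  0.0234] F [-2.03 -2.05  0.33] open 0.5008209247089135
[[-0.52  -0.739  0.429]
 [-0.568  0.674  0.472]
 [-0.638  0.001 -0.77 ]] [ 1.06  1.52 -1.29  2.3   2.13  0.73  0.92]
tool shift [-0.059  -0.0017  0.0506]
[ 0.51543099 -0.00967568]
[ 0.52064639 -0.01102478  0.27216102]
```

```bash
python3 -m inch '0 -0.0030 0 0.0026 0 0 0;0 -0.0033 0 0.0028 0 0 0;0 -0.0033 0 0.0028 0 0 0;0 -0.0033 0 0.0028 0 0 0;0 -0.0033 0 0.0028 0 0 0;0 -0.0033 0 0.0028 0 0 0;0 -0.0033 0 0.0028 0 0 0;0 -0.0033 0 0.0028 0 0 0;0 -0.0033 0 0.0028 0 0 0;0 -0.0033 0 0.0028 0 0 0;0 -0.0033 0 0.0028 0 0 0;0 -0.0033 0 0.0028 0 0 0;0 -0.0033 0 0.0028 0 0 0;0 -0.0033 0 0.0028 0 0 0;0 -0.0033 0 0.0028 0 0 0;0 -0.0033 0 0.0028 0 0 0;0 -0.0025 0 0.0022 0 0 0;0 -0.0015 0 0.0012 0 0 0;0 0 0 0 0 0 0'; python3 st.py .5477 .0197 .022;  cat > loc.py <<'E'
from plant import *
import cv2,sys
from h import *
x,y,n=float(sys.argv[1]),float(sys.argv[2]),sys.argv[3]
p,d=snapshot("side");a=p[100:310,100:380,::-1];P=cloud("side",d).reshape(-1,3)
q,d=snapshot("top");b=q[130:340,200:480,::-1]
cv2.imwrite(f"pics/{n}.png",cv2.resize(cv2.hconcat([a,b]),(800,300)))
k=(P[:,2]>.10)&(P[:,2]<.18)&(np.hypot(P[:,0]-x,P[:,1]-y)<.06);print('side',circ(P[k],.031)[:2])
T=cloud("top",d);k=(T[...,2]>.262)&(T[...,2]<.285)&(np.hypot(T[...,0]-x,T[...,1]-y)<.06);print('top',T[k].mean(0))
E
python3 loc.py .572 .046 c3
```

```text
clock: 10.47
tool_pos: [0.5446, 0.0186, 0.0229]
eef_rot: [-0.38, 0.861, 0.137, 0.311]
contact_force: [-1.0, -1.8, 1.4]
opening: 0.5
finger_force: 1.7
10.4667 [0.5446 0.0186 0.0229] F [-1.01 -1.81  1.35] open 0.5000502648894908
[[-0.519 -0.739  0.43 ]
 [-0.568  0.674  0.472]
 [-0.639  0.001 -0.769]] [ 0.9   1.55 -1.33  2.23  2.14  0.79  0.85]
tool shift [-0.0017 -0.0016  0.0025]
side [0.5656368  0.04511991]
top [0.56998076 0.04289481 0.27170519]
```

```bash
python3 -m inch '0 0.003 0 -0.0025 0 0 0;0 0.006 0 -0.005 0 0 0;0 0.0069 0 -0.0057 0 0 0;0 0.0069 0 -0.0057 0 0 0;0 0.0069 0 -0.0057 0 0 0;0 0.0055 0 -0.0046 0 0 0;0 0 0 0 0.068 0.016 0.082;0 0 0 0 0.068 0.016 0.082;0 0 0 0 0.068 0.016 0.082;0 0 0 0 0.068 0.016 0.082;0 0 0 0 0.068 0.016 0.082;0 0 0 0 0 0 0'; python3 st.py .517 .029 .022;python3 loc.py .568 .044 c4
```

```text
clock: 11.57
tool_pos: [0.5131, -0.013, 0.0232]
eef_rot: [-0.146, 0.942, 0.037, 0.301]
contact_force: [-0.1, 0.6, 0.2]
opening: 0.499
finger_force: 0.0
11.5667 [ 0.5131 -0.013   0.0232] F [-0.13  0.62  0.21] open 0.4989709397937571
[[-0.776 -0.297  0.557]
 [-0.253  0.955  0.157]
 [-0.578 -0.019 -0.816]] [ 0.76  1.61 -1.43  2.48  2.32  1.46  0.09]
tool shift [-0.013   0.039   0.0097]
side [0.56579502 0.04520004]
top [0.57042182 0.04269417 0.27264241]
```

View pics/c4.png

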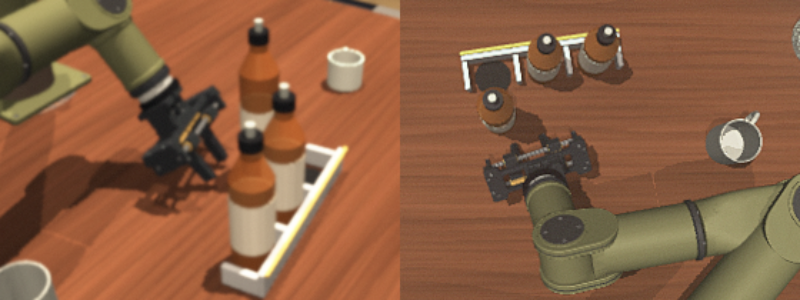

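```bash
python3 -m inch '0 -0.001 0.0098 0.001 0 0 0;0 -0.001 0.0098 0.001 0 0 0;0 -0.001 0.0098 0.001 0 0 0;0 -0.001 0.0098 0.001 0 0 0;0 0 0 0 0 0 0'; python3 st.py .534 .0335 .022;python3 st.py .621 .047 .022
```

```text
clock: 12.08
tool_pos: [0.5071, 0.0238, 0.0207]
eef_rot: [-0.146, 0.942, 0.036, 0.301]
contact_force: [-0.5, 0.7, 0.1]
opening: 0.501
finger_force: 0.0
12.0833 [0.5071 0.0238 0.0207] F [-0.53  0.72  0.07] open 0.5007313194421297
[[-0.777 -0.297  0.556]
 [-0.253  0.955  0.156]
 [-0.577 -0.02  -0.817]] [ 0.64  1.62 -1.43  2.51  2.33  1.56 -0.02]
tool shift [-0.0241  0.0013  0.0154]
12.0833 [0.5071 0.0238 0.0207] F [-0.53  0.72  0.07] open 0.5007313194421297
[[-0.777 -0.297  0.556]
 [-0.253  0.955  0.156]
 [-0.577 -0.02  -0.817]] [ 0.64  1.62 -1.43  2.51  2.33  1.56 -0.02]
tool shift [-0.0951 -0.0117  0.0659]
```

```bash
python3 -m inch '-0.18 -0.0045 0 0.003 0 0 0;-0.18 -0.0045 0 0.003 0 0 0;-0.18 -0.004 0 0.0027 0 0 0;-0.18 -0.0025 0 0.0016 0 0 0;-0.18 -0.0025 0 0.0016 0 0 0;-0.18 -0.0025 0 0.0016 0 0 0;-0.18 -0.0025 -0.0003 0.0018 0 0 0;-0.18 -0.0032 -0.0006 0.0023 0 0 0;-0.18 -0.0032 -0.0006 0.0023 0 0 0;-0.18 -0.0032 -0.0006 0.0023 0 0 0;-0.18 -0.0032 -0.0006 0.0023 0 0 0;-0.18 -0.0032 -0.0006 0.0023 0 0 0;-0.18 -0.0032 -0.0006 0.0023 0 0 0;-0.18 -0.0032 -0.0006 0.0023 0 0 0;-0.18 -0.0032 -0.0006 0.0023 0 0 0;-0.18 0 0 0 0 0 0'; python3 st.py .6178 .0456 .022;python3 loc.py .605 .049 c5
```

```text
clock: 13.42
tool_pos: [0.5663, 0.0358, 0.0218]
eef_rot: [-0.144, 0.942, 0.035, 0.301]
contact_force: [-0.5, -0.3, 0.1]
opening: 0.41
finger_force: 0.8
13.4167 [0.5663 0.0358 0.0218] F [-0.51 -0.33  0.11] open 0.4097915344465544
[[-0.777 -0.293  0.558]
 [-0.25   0.956  0.153]
 [-0.578 -0.021 -0.816]] [ 0.64  1.59 -1.43  2.34  2.3   1.43  0.09]
tool shift [-0.0426 -0.0057  0.03  ]
side [0.60062433 0.04784329]
top [0.60457294 0.04578255 0.271724  ]
```

View pics/c5.png

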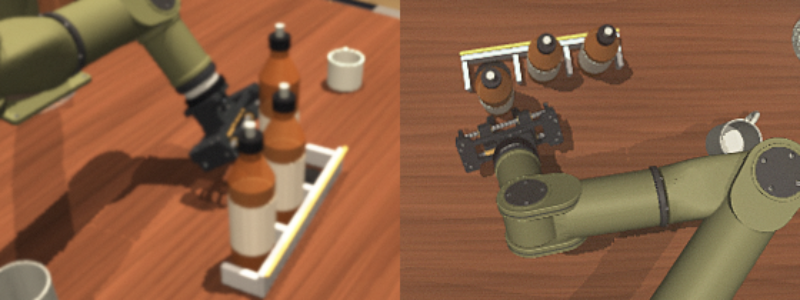

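```bash
python3 -m inch '-0.18 -0.0025 0 0.0018 0 0 0;-0.18 -0.003 0 0.0021 0 0 0;-0.18 -0.003 0 0.0021 0 0 0;-0.18 -0.003 0 0.0021 0 0 0;-0.18 -0.003 0 0.0021 0 0 0;-0.18 -0.003 -0.0003 0.0021 0 0 0;-0.18 -0.003 -0.0003 0.0021 0 0 0;-0.18 -0.003 -0.0004 0.0021 0 0 0;-0.18 -0.003 -0.0004 0.0021 0 0 0;-0.18 -0.003 -0.0004 0.0021 0 0 0;-0.18 -0.003 -0.0004 0.0021 0 0 0;-0.18 -0.0024 -0.0003 0.0017 0 0 0;-0.18 -0.0016 -0.0002 0.0011 0 0 0;-0.18 -0.0012 -0.0001 0.0008 0 0 0;-0.18 0 0 0 0 0 0'; python3 st.py .6178 .0456 .022;python3 loc.py .65 .055 c6
```

```text
clock: 14.77
tool_pos: [0.6103, 0.0468, 0.0219]
eef_rot: [-0.145, 0.942, 0.035, 0.301]
contact_force: [-1.3, 0.1, 1.0]
opening: 0.41
finger_force: 1.0
14.7667 [0.6103 0.0468 0.0219] F [-1.33  0.14  1.03] open 0.40989585276279705
[[-0.777 -0.294  0.557]
 [-0.251  0.956  0.154]
 [-0.577 -0.02  -0.816]] [ 0.62  1.58 -1.43  2.22  2.28  1.35  0.17]
tool shift [-0.0056 -0.0033  0.0039]
side [0.64487797 0.05905082]
top [0.64759758 0.05683534 0.27190106]
```

Bottle is at about (0.646, 0.058), with roughly 9 mm to go. I'll creep forward until the force shows it has reached the rail.

```bash
for i in 1; do python3 -m inch '-0.18 -0.0014 -0.0004 0.001 0 0 0;-0.18 -0.0014 -0.0004 0.001 0 0 0;-0.18 -0.0014 -0.0004 0.001 0 0 0;-0.18 -0.0012 -0.0003 0.0008 0 0 0;-0.18 -0.0008 -0.0001 0.0006 0 0 0;-0.18 0 0 0 0 0 0';done; python3 -m inch '-0.18 -0.0008 -0.0001 0.0006 0 0 0;-0.18 -0.0008 -0.0001 0.0006 0 0 0;-0.18 0 0 0 0 0 0';python3 loc.py .655 .057 c7
```

```text
clock: 15.37
tool_pos: [0.6175, 0.0477, 0.0218]
eef_rot: [-0.145, 0.942, 0.036, 0.301]
contact_force: [-4.1, -0.2, -0.7]
opening: 0.413
finger_force: 1.3
clock: 15.62
tool_pos: [0.6181, 0.0479, 0.0215]
eef_rot: [-0.146, 0.942, 0.036, 0.3]
contact_force: [-9.6, -1.8, 4.1]
opening: 0.415
finger_force: 3.8
side [0.65196161 0.05994312]
top [0.65367851 0.05777061 0.27121983]
```

Force climbed to 10 N with no further travel, and the TCP is at the predicted home position, so the bottle is home. Now I'll back straight off.

```bash
python3 -m inch '-0.18 0.0012 0 -0.0008 0 0 0;-0.18 0.0025 0 -0.0018 0 0 0;-0.18 0.005 0 -0.0035 0 0 0;-0.18 0.008 0 -0.0055 0 0 0;-0.18 0.008 0 -0.0055 0 0 0;-0.18 0.008 0 -0.0055 0 0 0;-0.18 0.008 0 -0.0055 0 0 0;-0.18 0.008 0 -0.0055 0 0 0;-0.18 0.006 0 -0.006 0 0 0;-0.18 0 0 -0.01 0 0 0;-0.18 -0.005 0 -0.012 0 0 0;-0.18 -0.005 0 -0.012 0 0 0;-0.18 -0.005 0 -0.012 0 0 0;-0.18 0 0 0 0 0 0;-0.18 0 0 0 0 0 0'; python3 loc.py .655 .057 c8
python3 - <<'E'
import cv2
from plant import *
from h import *
p,d=snapshot("top");a=p[140:250,230:370,::-1];cv2.imwrite("pics/f.png",cv2.hconcat([cv2.resize(a,(400,314)),cv2.resize(p[100:320,100:480,::-1],(400,314))]))
T=cloud("top",d)
for n,x,y,z in(("na",.667,-.041,.235),("nb",.684,-.138,.235),("t",.653,.057,.272)):
    k=(abs(T[...,2]-z)<.01)&(np.hypot(T[...,0]-x,T[...,1]-y)<.04);print(n,T[k].mean(0).round(4))
T0=cloud("top",np.load("pics/top0.npy"))
for n,x,y,z in(("na",.667,-.041,.235),("nb",.684,-.138,.235)):
    k=(abs(T0[...,2]-z)<.01)&(np.hypot(T0[...,0]-x,T0[...,1]-y)<.04);print(n,T0[k].mean(0).round(4))
E
```

```text
clock: 16.97
tool_pos: [0.542, 0.0247, 0.07]
eef_rot: [-0.145, 0.941, 0.035, 0.302]
contact_force: [0.3, -0.1, 0.3]
opening: 0.407
finger_force: 0.0
side [0.65191122 0.05977277]
top [0.65353982 0.05773213 0.2717626 ]
na [ 0.6663 -0.0428  0.2355]
nb [ 0.6805 -0.1392  0.2354]
t [0.6538 0.0576 0.2723]
na [ 0.6652 -0.0431  0.2346]
nb [ 0.6792 -0.1401  0.2347]
```

View pics/f.png

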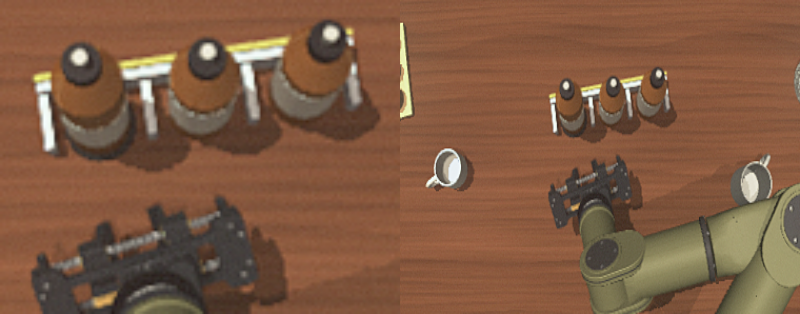

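View pics/c8.png

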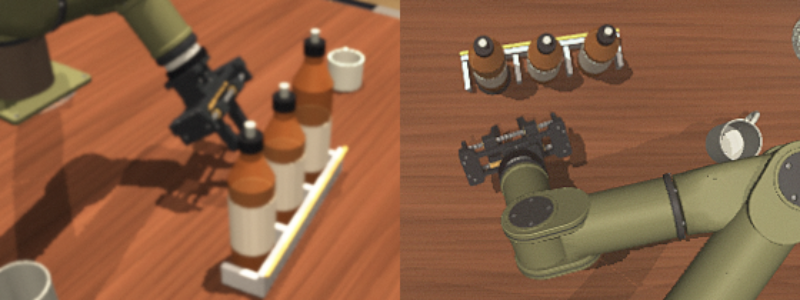

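The pictures show the bottle upright in the left bay against the rail, the neighbours, cup and jug where they were, and the gripper about 80 mm clear.

```bash
python3 -c "
from plant import *
print(r.finish_job())"
```

```text
the job is handed in; nothing more can be done
None
```

The tall bottle was pushed upright into the free left (+y) bay and is home against the back rail; the other items look undisturbed, the arm is clear, and the job was handed in at about 17 s.

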